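# Load the welding rack with post feet in reverse order

## Task

Move the four coloured post feet from the light wooden rack to the black welding rack, so that they stand there in the reverse order: the foot nearest the white end block of the wooden rack goes into the bay farthest from the white end block of the black rack, the next one into the next bay, and so on. Keep each foot upright, set it down without dropping it, flat on the floor of its bay, and leave all four standing free.

Things in the scene. Friction and masses are not known exactly. Their poses are not given: they have to be found in the camera images.
- infeed_rack: light wooden rack, fixed: board 85 x 297 x 8 mm, origin under its centre, z up. Four bays in a row, centres at x = 0, y = -102, -34, 34, 102 mm, each 63 x 63 mm inside, floor at z = 8 mm. Ribs between bays 5 mm thick, top at z = 18; front and back lips to z = 14. White block (top z = 30) at the +y end, the left end seen from the robot. On either side of the table, turned up to 0.3 rad
- weld_rack: black rack with grey ribs and lips, same shape, size, origin and axes as the infeed rack (bays at y = -102, -34, 34, 102 mm, floor at z = 8 mm, ribs to 18, white block at the +y end), no tiles, all bays empty at the start; fixed on the other side of the table with its own turn of up to 0.3 rad
- round_foot: red steel post foot, about 0.3 kg, loose: base plate 46 x 46 x 8 mm with an upright stub on it, round pipe 34 mm in diameter, 62 mm tall; 70 mm high in all. Origin at the centre of the underside, z up. Starts on the red tile, turned up to 0.2 rad from the rack. Feet stand 68 mm apart: fingers have more room across the row (along x) than along it
- square_foot: blue steel post foot, about 0.3 kg, loose: base plate 46 x 46 x 8 mm with an upright stub on it, square tube 30 x 30 mm, 62 mm tall; 70 mm high in all. Origin at the centre of the underside, z up. Starts on the blue tile, turned up to 0.2 rad from the rack. Feet stand 68 mm apart: fingers have more room across the row (along x) than along it
- flat_foot: yellow steel post foot, about 0.3 kg, loose: base plate 46 x 46 x 8 mm with an upright stub on it, rectangular tube 22 mm along x by 36 mm along y, 62 mm tall; 70 mm high in all. Origin at the centre of the underside, z up. Starts on the yellow tile, turned up to 0.2 rad from the rack. Feet stand 68 mm apart: fingers have more room across the row (along x) than along it
- beam_foot: green steel post foot, about 0.3 kg, loose: base plate 46 x 46 x 8 mm with an upright stub on it, H-beam 34 mm along x (over the two flat flanges) by 32 mm along y, 62 mm tall; 70 mm high in all. Origin at the centre of the underside, z up. Starts on the green tile, turned up to 0.2 rad from the rack. Feet stand 68 mm apart: fingers have more room across the row (along x) than along it
- round_tile: red tile, 61 x 61 x 4 mm, fixed on the floor of a bay of the infeed rack; origin at the centre of its underside; it shows in which bay the red foot was delivered and stays there
- square_tile: blue tile, 61 x 61 x 4 mm, fixed on the floor of a bay of the infeed rack; origin at the centre of its underside; it shows in which bay the blue foot was delivered and stays there
- flat_tile: yellow tile, 61 x 61 x 4 mm, fixed on the floor of a bay of the infeed rack; origin at the centre of its underside; it shows in which bay the yellow foot was delivered and stays there
- beam_tile: green tile, 61 x 61 x 4 mm, fixed on the floor of a bay of the infeed rack; origin at the centre of its underside; it shows in which bay the green foot was delivered and stays there

How it is judged:
At the end, for the whole second after the job is handed in: Each of the four feet stands upright (within 0.06 rad) on the floor of the black rack (height within 3 mm), within 12 mm of the centre of the bay that mirrors its delivery bay (the bay at -y where its tile lies at +y in the wooden rack), released and at rest (((y of round_tile in the frame of infeed_rack between -0.122 and -0.082 m and y of round_foot in the frame of weld_rack between 0.09 and 0.114 m) or (y of round_tile in the frame of infeed_rack between -0.054 and -0.014 m and y of round_foot in the frame of weld_rack between 0.022 and 0.046 m) or (y of round_tile in the frame of infeed_rack between 0.014 and 0.054 m and y of round_foot in the frame of weld_rack between -0.046 and -0.022 m) or (y of round_tile in the frame of infeed_rack between 0.082 and 0.122 m and y of round_foot in the frame of weld_rack between -0.114 and -0.09 m)) and x of round_foot in the frame of weld_rack between -0.012 and 0.012 m and z of round_foot in the frame of weld_rack between 0.005 and 0.011 m and angle between each of round_foot, square_foot, flat_foot, beam_foot's own z axis and vertical below 0.06 rad and linear speed of each of round_foot, square_foot, flat_foot, beam_foot below 0.02 m/s and angular speed of each of round_foot, square_foot, flat_foot, beam_foot below 0.2 rad/s and contact force between the fingers and round_foot below 0.1 N and ((y of square_tile in the frame of infeed_rack between -0.122 and -0.082 m and y of square_foot in the frame of weld_rack between 0.09 and 0.114 m) or (y of square_tile in the frame of infeed_rack between -0.054 and -0.014 m and y of square_foot in the frame of weld_rack between 0.022 and 0.046 m) or (y of square_tile in the frame of infeed_rack between 0.014 and 0.054 m and y of square_foot in the frame of weld_rack between -0.046 and -0.022 m) or (y of square_tile in the frame of infeed_rack between 0.082 and 0.122 m and y of square_foot in the frame of weld_rack between -0.114 and -0.09 m)) and x of square_foot in the frame of weld_rack between -0.012 and 0.012 m and z of square_foot in the frame of weld_rack between 0.005 and 0.011 m and contact force between the fingers and square_foot below 0.1 N and ((y of flat_tile in the frame of infeed_rack between -0.122 and -0.082 m and y of flat_foot in the frame of weld_rack between 0.09 and 0.114 m) or (y of flat_tile in the frame of infeed_rack between -0.054 and -0.014 m and y of flat_foot in the frame of weld_rack between 0.022 and 0.046 m) or (y of flat_tile in the frame of infeed_rack between 0.014 and 0.054 m and y of flat_foot in the frame of weld_rack between -0.046 and -0.022 m) or (y of flat_tile in the frame of infeed_rack between 0.082 and 0.122 m and y of flat_foot in the frame of weld_rack between -0.114 and -0.09 m)) and x of flat_foot in the frame of weld_rack between -0.012 and 0.012 m and z of flat_foot in the frame of weld_rack between 0.005 and 0.011 m and contact force between the fingers and flat_foot below 0.1 N and ((y of beam_tile in the frame of infeed_rack between -0.122 and -0.082 m and y of beam_foot in the frame of weld_rack between 0.09 and 0.114 m) or (y of beam_tile in the frame of infeed_rack between -0.054 and -0.014 m and y of beam_foot in the frame of weld_rack between 0.022 and 0.046 m) or (y of beam_tile in the frame of infeed_rack between 0.014 and 0.054 m and y of beam_foot in the frame of weld_rack between -0.046 and -0.022 m) or (y of beam_tile in the frame of infeed_rack between 0.082 and 0.122 m and y of beam_foot in the frame of weld_rack between -0.114 and -0.09 m)) and x of beam_foot in the frame of weld_rack between -0.012 and 0.012 m and z of beam_foot in the frame of weld_rack between 0.005 and 0.011 m and contact force between the fingers and beam_foot below 0.1 N); the robot touches nothing.
It fails at once if a foot is tipped over (more than 35 degrees from upright) (angle between any of round_foot, square_foot, flat_foot, beam_foot's own z axis and vertical above 0.61 rad).
It fails at once if a foot is dropped (falls free of the fingers faster than 0.7 m/s, as from more than 25 mm) ((linear speed of round_foot above 0.7 m/s and contact force between the fingers and round_foot below 0.05 N) or (linear speed of square_foot above 0.7 m/s and contact force between the fingers and square_foot below 0.05 N) or (linear speed of flat_foot above 0.7 m/s and contact force between the fingers and flat_foot below 0.05 N) or (linear speed of beam_foot above 0.7 m/s and contact force between the fingers and beam_foot below 0.05 N)).
It also fails if it takes over 120 s, if anything falls off the work surface, if the arm or the gripper's body presses on something with over 40 N, if the wrist force passes 120 N, or if a joint passes its speed limit or range.

## Robot

A 7-joint arm with a two-finger parallel gripper is mounted at the origin on the work surface. World frame = base frame: x ahead of the robot, y to its left, z up, the work surface at z = 0. Lengths are in m, angles in rad, forces in N, time in s.
With the tool pointing down it reaches from about 0.4 to 0.85 m from the base axis. Payload 10.4 kg.
Tool frame: the origin (TCP) lies on the centre line of the jaws, within the pads' length; the fingertips stand 17 mm ahead of it and the grasp point (between the pads) lies 2 mm behind it; z points along the fingers, y is the direction in which the jaws open and shut (so a half turn about z gives the same grasp; the last joint's range is limited). The gripper opens to 87 mm and grips with 3 to 60 N. Pads are 19 mm wide; open, the fingers measure 117 mm over their backs; the gripper's body (75 mm by 190 mm) begins 51 mm behind the grasp point.
Start: joints at [-1.323, 0.332, -0.065, 1.46, 0.022, 1.35, -0.088], TCP at [0.167, 0.602, 0.24] pointing down, gripper open.
Joint ranges: [-2.6, 2.6], [-0.5, 2.12], [-1.47, 1.34], [0.16, 2.42], [-1.27, 4.41], [0.06, 2.06], [-2.6, 2.6]. Speed limits (rad/s): [2.22, 2.22, 2.79, 2.79, 3.14, 3.14, 3.14].

## Interface

Orientations are given as a unit quaternion [x, y, z, w].
In Python, from bench import r gives the robot as it stands.
- The arm moves only by the tool apply_moves, never from a script. Its argument "commands" is a list of rows, each an object with "rot": the turn, a rotation vector about the world's x, y, z in units of 180 degrees (1.0 is 180 degrees), a list of three; "linear": the shift along the world's x, y, z in units of 0.3 m (1.0 is 0.3 m), a list of three; "grip": the closure, from -1 (fully open) to 1 (shut). A call has 1 to 20 rows; each row is the pose to reach, as a shift and turn from the pose commanded when the call began, turning the shorter way round; what a row does not reach only later rows make up. A row lasts 1/10 s, in which the tool goes at most 50 mm and 8.59 degrees, less where a joint would pass 70% of its speed; a pose out of reach is approached as far as the arm can. A call with a number of a shift or a turn outside -1 to 1 is refused whole. A call with a gripper value outside its range is refused whole. The fingers move at their own pace and stop on an object; "newtons" is the grip in N (left out, the last holds). Time passes only in rows, so rows that repeat a pose let the fingers close. It gives the time, the measured TCP pose, the force and the opening at its end, in the units of the state.
- r.read_state(): the state, without advancing time (a new reading comes with each control period).
- r.camera(name): name is "side" or "top"; returns a dict with "frame" (420x560x3 uint8, red, green, blue), "mtx" (3x3 intrinsics, pixels), "extrinsics" (4x4, takes a point from world to camera coordinates). Camera axes: x right, y down, z forward; pixel columns grow to the right and rows downward; lengths in m; the calibration is good to about 2 mm. A picture is of the moment at which its call begins. There is no depth.
- r.close_job(): hands the job in, once; it reports no verdict.
Trained networks look in a picture, given as the dict that the camera call returned (one of the last four; its "shot" number tells which), for a name from the list of things; names that differ only in an ending like _2 or _b are one class to them, and where a whole thing is asked for, a point or a joint stands for the part that bears it (a point fixed in the world has none). Each returns a list of dicts, best first, with "p" (0 to 1); they miss things now and then, are a little off and sometimes report something else, mostly with a low value. They report only what shows in the picture. A call takes as long as a camera call.
- r.search_frame(thing, picture): "bbox" ([left, top, width, height] in pixels, round what is visible of it).
- r.spot_point(thing, picture): "location" ([column, row] in pixels: a listed point, or the origin of a listed thing).
The state is a dict: "time": time; "joint_positions": joint angles; "joint_vel": joint speeds; "joint_torque": joint torques, N m; "ee_pos": TCP position; "eef_rot": TCP orientation; "ft_force": force on the tool from outside, world axes, zero at the start; "torque": the same for the moment, N m; "width": finger opening in m.
Only numpy, scipy, OpenCV 4.12 (cv2) and the standard library are available. Lean on these libraries where they do the work, as an engineer would, in place of code of your own. Each camera call takes 0.05 s, during which the arm holds its last target. There are 200 camera calls.

## Working session

There is one attempt and no reset: what is moved stays moved. The work goes in short steps, Python scripts to look and compute and a tool call to move; the robot and the scene stay as the last step left them, time stands still between calls to the robot, and variables do not carry over. Pictures are saved under pics/ and viewed, about 12 in all and at most 16, crops included, and the job is handed in when it is done.

Besides the shell and the picture viewer there is one more tool, called after "Request:" as a command line: name --argument value ..., lists and objects as JSON in quotes. apply_moves: Moves the arm, as the interface text tells. Its arguments: {"type":"object","properties":{"commands":{"type":"array","items":{"type":"object","properties":{"rot":{"type":"array","items":{"type":"number"}},"linear":{"type":"array","items":{"type":"number"}},"grip":{"type":"number"}}}},"newtons":{"type":"number"}},"required":["commands"]}

```bash
mkdir -p pics; python3 - <<'E'
from bench import r
import cv2,numpy as np
s=r.read_state();print({k:np.round(v,3) for k,v in s.items()})
for n in("top","side"):
    c=r.camera(n);cv2.imwrite(f"pics/{n}0.png",c["frame"][:,:,::-1]);print(n,c["mtx"].round(1).tolist(),c["extrinsics"].round(4).tolist())
    for t in("infeed_rack","weld_rack","round_foot","square_foot","flat_foot","beam_foot","round_tile","square_tile","flat_tile","beam_tile"):
        print(t,[(np.round(d["location"],1).tolist(),round(d["p"],2)) for d in r.spot_point(t,c)[:2]],[(np.round(d["bbox"],0).tolist(),round(d["p"],2)) for d in r.search_frame(t,c)[:1]])
E
```

```text
{'time': np.float64(0.0), 'joint_positions': array([-1.323,  0.333, -0.065,  1.461,  0.022,  1.35 , -0.089]), 'joint_vel': array([ 0.001,  0.   ,  0.   , -0.001, -0.001, -0.001,  0.001]), 'joint_torque': array([ 0.0000e+00, -6.2325e+01,  2.5000e-02, -3.8990e+01, -6.1000e-02,
        4.0000e-02,  0.0000e+00]), 'ee_pos': array([0.167, 0.602, 0.239]), 'eef_rot': array([ 0.135,  0.991, -0.001, -0.   ]), 'ft_force': array([-0.125, -0.168,  0.578]), 'torque': array([0.022, 0.003, 0.024]), 'width': np.float64(0.087)}
top [[511.9, 0.0, 276.4], [0.0, 511.9, 208.9], [0.0, 0.0, 1.0]] [[-0.0081, -0.9996, 0.0254, -0.0111], [-0.9907, 0.0046, -0.1359, 0.5242], [0.1358, -0.0263, -0.9904, 0.9493], [0.0, 0.0, 0.0, 1.0]]
infeed_rack [([368.7, 196.8], 0.72)] [([294.0, 176.0, 148.0, 45.0], 0.86)]
weld_rack [([157.3, 239.0], 0.73), ([422.7, 198.6], 0.24)] [([74.0, 212.0, 160.0, 50.0], 0.8)]
round_foot [([318.5, 198.5], 0.6)] [([307.0, 183.0, 26.0, 28.0], 0.68)]
square_foot [([350.4, 198.4], 0.81)] [([413.0, 186.0, 30.0, 23.0], 0.52)]
flat_foot [([423.7, 195.7], 0.81), ([353.8, 200.1], 0.5)] [([414.0, 185.
[... 567 characters left out ...]
.6636, 0.5206], [0.0, 0.0, 0.0, 1.0]]
infeed_rack [([338.2, 181.4], 0.93)] [([280.0, 152.0, 107.0, 65.0], 0.62)]
weld_rack [([208.6, 301.1], 0.78)] [([112.0, 244.0, 177.0, 132.0], 0.92)]
round_foot [([305.0, 194.0], 0.57)] [([294.0, 167.0, 26.0, 37.0], 0.57)]
square_foot [([327.8, 184.3], 0.85)] [([315.0, 156.0, 26.0, 34.0], 0.75)]
flat_foot [([362.8, 158.7], 0.61)] [([357.0, 132.0, 17.0, 36.0], 0.62)]
beam_foot [] [([339.0, 142.0, 18.0, 37.0], 0.6)]
round_tile [([305.9, 196.0], 0.54)] [([308.0, 195.0, 20.0, 14.0], 0.42)]
square_tile [([326.2, 184.3], 0.44)] [([328.0, 182.0, 16.0, 10.0], 0.63)]
flat_tile [([362.5, 160.9], 0.45), ([347.3, 169.4], 0.31)] []
beam_tile [([342.8, 170.5], 0.6)] []
```

```bash
python3 - <<'E'
import cv2,numpy as np
a=cv2.imread("pics/top0.png")[160:280,50:470];cv2.imwrite("pics/top0c.png",cv2.resize(a,None,fx=1.9,fy=1.9,interpolation=3))
b=cv2.imread("pics/side0.png")[110:390,90:420];cv2.imwrite("pics/side0c.png",cv2.resize(b,None,fx=2,fy=2,interpolation=3))
E
```

```text
(no output)
```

View pics/top0c.png

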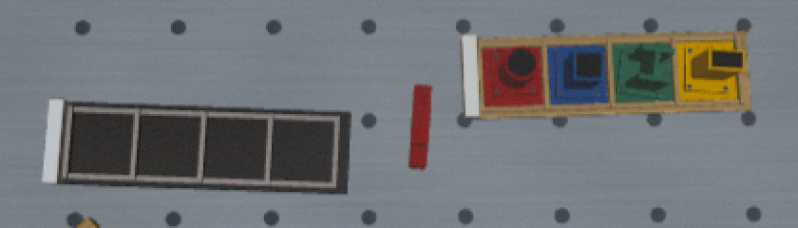

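View pics/side0c.png

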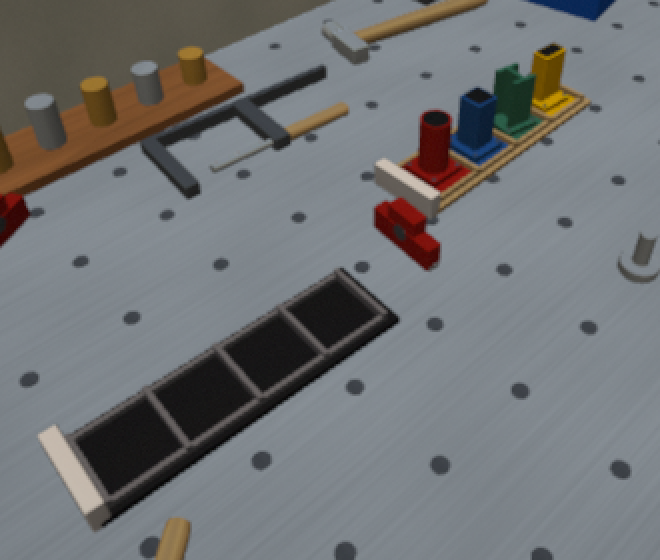

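Top crop: black rack on the left (white block at its left end), wooden rack on the right with the order red, blue, green, yellow going away from the white block. So the targets are red→-102, blue→-34, green→+34, yellow→+102. Next I fit the models to the image edges.

```bash
cat > fit.py <<'E'
import cv2,numpy as np
from scipy.optimize import differential_evolution
from scipy.ndimage import map_coordinates
def proj(c,P):
    E=c["extrinsics"];q=np.asarray(P)@E[:3,:3].T+E[:3,3]
    q=q@c["mtx"].T;return q[:,:2]/q[:,2:]
def grad(c,s=1.0):
    g=np.zeros(c["frame"].shape[:2])
    for k in range(3):
        f=cv2.GaussianBlur(c["frame"][:,:,k].astype(np.float32),(0,0),s)
        g=np.maximum(g,np.hypot(cv2.Sobel(f,5,1,0),cv2.Sobel(f,5,0,1)))
    return np.minimum(g,np.percentile(g,99))/np.percentile(g,99)
def rect(x0,x1,y0,y1,z):
    p=[(x0,y0,z),(x1,y0,z),(x1,y1,z),(x0,y1,z)];return [(p[i],p[(i+1)%4]) for i in range(4)]
def samp(segs,n=30):
    t=np.linspace(0.03,.97,n)[:,None]
    return np.vstack([np.array(a)*(1-t)+np.array(b)*t for a,b in segs])
def place(p,L):
    x,y,a,z=p;c,s=np.cos(a),np.sin(a)
    return np.c_[x+c*L[:,0]-s*L[:,1],y+s*L[:,0]+c*L[:,1],z+L[:,2]]
m=.001
RACK=[];
RACK+=rect(-42.5*m,42.5*m,-148.5*m,148.5*m,.008)+rect(-42.5*m,42.5*m,138.5*m,148.5*m,.030)
for y in(-102,-34,34,102): RACK+=rect(-31.5*m,31.5*m,(y-31.5)*m,(y+31.5)*m,.016)
RACK=samp(RACK)
def foot(w):
    s=rect(-.023,.023,-.023,.023,.008)
    if w=="round":
        t=np.linspace(0,2*np.pi,60);L=np.c_[.017*np.cos(t),.017*np.sin(t),0*t+.07]
        return np.vstack([samp(s,20),L,L])
    a,b={"square":(15,15),"flat":(11,18),"beam":(17,16)}[w]
    s+=rect(-a*m,a*m,-b*m,b*m,.07)
    if w!="beam": s+=[((i*a*m,j*b*m,.01),(i*a*m,j*b*m,.07)) for i in(-1,1) for j in(-1,1)]
    return samp(s,20)
def fit(cams,L,x,y,a,z,dx,da,w=None):
    G=[grad(c) for c in cams]
    def f(p):
        P=place((p[0],p[1],p[2],z),L)
        return -sum(map_coordinates(g,proj(c,P)[:,::-1].T,order=1,mode="constant").mean() for g,c in zip(G,cams))
    o=differential_evolution(f,[(x-dx,x+dx),(y-dx,y+dx),(a-da,a+da)],seed=1,popsize=20,maxiter=80,tol=1e-6)
    return o.x,-o.fun
def back(c,uv,z):
    E=c["extrinsics"];R=E[:3,:3];o=-R.T@E[:3,3]
    d=R.T@np.linalg.inv(c["mtx"])@np.array([*uv,1.]);return o+d*(z-o[2])/d[2]
E
python3 - <<'E'
from fit import *
from bench import r
import json
C=[r.camera("top"),r.camera("side")]
T,S=C
ov=[c["frame"][:,:,::-1].copy() for c in C]
def draw(p,z,L):
    for o,c in zip(big,C):
        for u,v in proj(c,place((*p,z),L)): cv2.circle(o,(int(u*4+2),int(v*4+2)),1,(255,0,255),-1)
big=[cv2.resize(o,None,fx=4,fy=4,interpolation=3) for o in ov]
res={}
for n,u,us in(("infeed",(368.7,196.8),(338.2,181.4)),("weld",(157.3,239),(208.6,301.1))):
    b=back(T,u,.0);print(n,"init",b.round(3),back(S,us,.0).round(3))
    for cc,nm in((C,"both"),([T],"top"),([S],"side")):
        q,v=fit(cc,RACK,b[0],b[1],0,0,.03,.32);print(nm,q.round(4),round(v,3))
        if nm=="both":res[n]=q.tolist();draw(q,0,RACK)
i=res["infeed"]
for n,yy in(("round",.102),("square",.034),("beam",-.034),("flat",-.102)):
    x=i[0]-np.sin(i[2])*yy;y=i[1]+np.cos(i[2])*yy
    for cc,nm in((C,"both"),([T],"top"),([S],"side")):
        q,v=fit(cc,foot(n),x,y,i[2],.012,.01,.22);print(n,nm,np.round((x,y),4),q.round(4),round(v,3))
        if nm=="both":res[n]=q.tolist();draw(q,.012,foot(n))
json.dump(res,open("res.json","w"))
cv2.imwrite("pics/o1.png",cv2.resize(big[0][160*4:280*4,50*4:470*4],(800,229),interpolation=cv2.INTER_AREA))
out=np.hstack([big[0][680:920,1160:1800],])
s2=cv2.resize(big[1][500:1560,400:1620],(690,600),interpolation=cv2.INTER_AREA)
cv2.imwrite("pics/o2.png",np.vstack([out[:, :],cv2.resize(big[0][820:1080,260:980],(640,231))]))
cv2.imwrite("pics/o3.png",s2)
E
```

```text
infeed init [ 0.553 -0.201  0.   ] [ 0.537 -0.205  0.   ]
both [ 0.5473 -0.2013  0.0267] 1.257
top [ 0.5474 -0.2014  0.0263] 0.78
side [ 0.5465 -0.2093  0.0209] 0.536
weld init [0.47 0.22 0.  ] [0.473 0.22  0.   ]
both [ 0.4727  0.219  -0.0412] 1.349
top [ 0.4731  0.2194 -0.0416] 0.805
side [ 0.4716  0.2182 -0.0437] 0.59
round both [ 0.5445 -0.0993] [ 0.5497 -0.1054 -0.0158] 1.174
round top [ 0.5445 -0.0993] [ 0.5501 -0.1061  0.0138] 0.558
round side [ 0.5445 -0.0993] [ 0.5458 -0.099   0.038 ] 0.664
square both [ 0.5464 -0.1673] [ 0.5516 -0.1758  0.0136] 1.024
square top [ 0.5464 -0.1673] [ 0.5523 -0.1754 -0.0073] 0.611
square side [ 0.5464 -0.1673] [ 0.5416 -0.1645  0.2467] 0.491
beam both [ 0.5482 -0.2353] [ 0.5397 -0.2453  0.102 ] 0.876
beam top [ 0.5482 -0.2353] [ 0.5401 -0.2434 -0.0048] 0.492
beam side [ 0.5482 -0.2353] [ 0.5445 -0.2266  0.2467] 0.418
flat both [ 0.55   -0.3033] [ 5.498e-01 -3.056e-01  5.000e-04] 1.158
flat top [ 0.55   -0.3033] [ 0.5566 -0.2937 -0.0844] 0.595
flat side [ 0.55   -0.3033] [ 0.5509 -0.307  -0.0115] 0.573
```

View pics/o2.png

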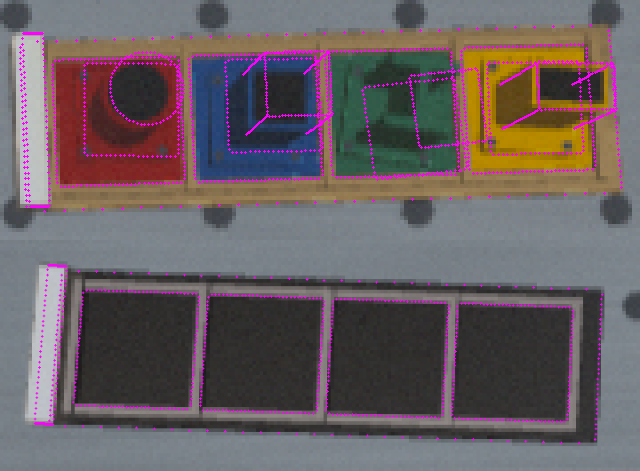

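View pics/o3.png

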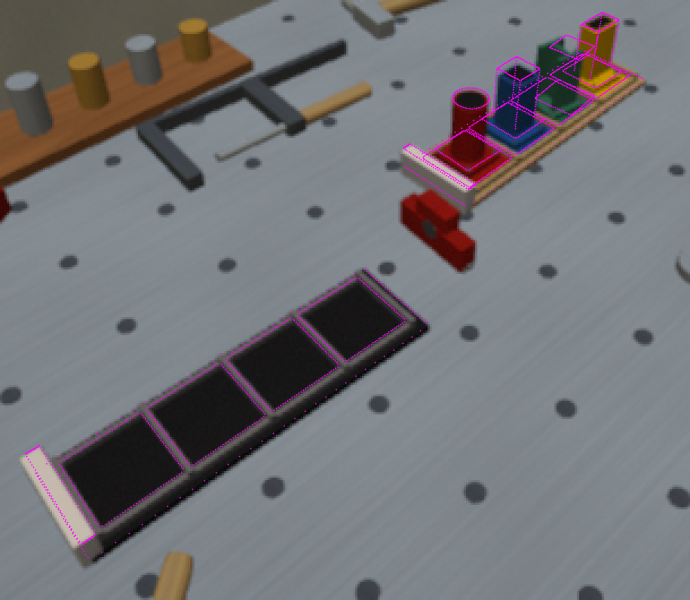

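```bash
python3 - <<'E'
import cv2,numpy as np
a=cv2.imread("pics/top0.png")[176:222,300:446]
a=cv2.convertScaleAbs(a,alpha=1.5,beta=15)
b=cv2.resize(a,None,fx=10,fy=10,interpolation=3)
def ann(img,c0,r0):
    for u in range(0,img.shape[1],50): cv2.putText(img,str(c0+u//10),(u,9),0,.32,(255,255,255),1);cv2.line(img,(u,10),(u,14),(255,255,255),1)
    for v in range(0,img.shape[0],50): cv2.putText(img,str(r0+v//10),(0,v+4),0,.32,(255,255,255),1)
    return img
cv2.imwrite("pics/z1.png",np.vstack([ann(b[30:430-100,:730].copy(),300,179),ann(b[:300,730:].copy(),373,176)]))
s=cv2.imread("pics/side0.png")[125:215,285:390]
s=cv2.convertScaleAbs(s,alpha=1.5,beta=15)
cv2.imwrite("pics/z2.png",ann(cv2.resize(s,None,fx=10,fy=10,interpolation=3),285,125)[:,:][150-150:600,250:1050] if 0 else cv2.resize(s,None,fx=6,fy=6,interpolation=3))
E
```

```text
(no output)
```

View pics/z1.png

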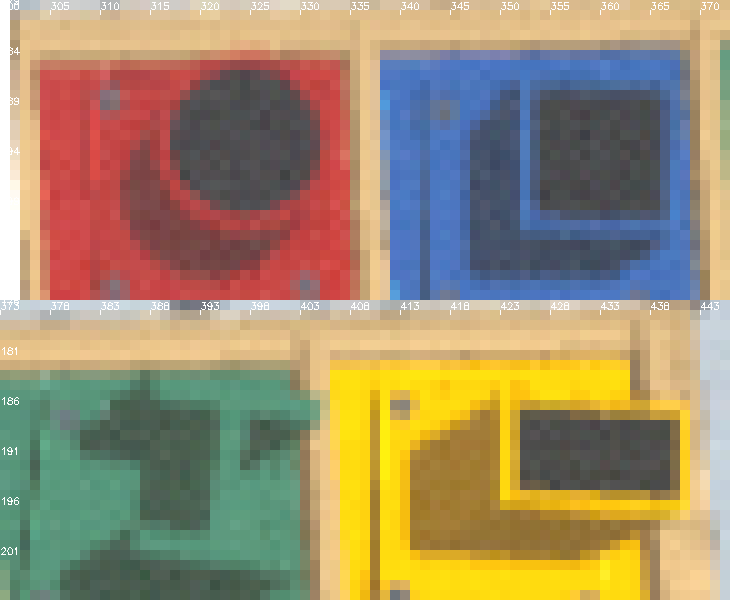

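View pics/z2.png

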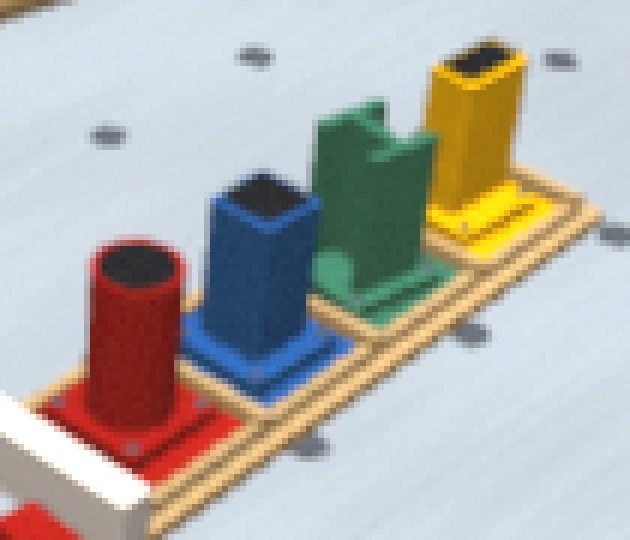

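```bash
python3 - <<'E'
from fit import *
from bench import r
C=r.camera("top");f=C["frame"];hsv=cv2.cvtColor(f,cv2.COLOR_RGB2HSV)
for n,(c0,c1,r0,r1) in {"round":(315,335,183,203),"square":(350,367,185,202),"flat":(423,442,184,198)}.items():
    m=((f[r0:r1,c0:c1].max(2)<75)&(hsv[r0:r1,c0:c1,1]<60)).astype(np.uint8)
    _,l,st,_=cv2.connectedComponentsWithStats(m);k=1+np.argmax(st[1:,4]);v,u=np.nonzero(l==k)
    P=np.array([back(C,(a+c0,b+r0),.082)[:2] for a,b in zip(u,v)]).astype(np.float32)
    R=cv2.minAreaRect(P*1000);print(n,len(P),P.mean(0).round(4),[np.round(q,1) for q in R])
a=f[178:216,368:410,::-1];a=cv2.convertScaleAbs(a,alpha=2.2,beta=0)
b=cv2.resize(a,None,fx=14,fy=14,interpolation=cv2.INTER_NEAREST)
for u in range(0,42,4): cv2.putText(b,str(368+u),(u*14,9),0,.35,(255,255,255),1)
for v in range(0,38,4): cv2.putText(b,str(178+v),(0,v*14+9),0,.35,(255,255,255),1)
cv2.imwrite("pics/g.png",b)
E
```

```text
round 152 [ 0.5476 -0.1012] [array([ 547.4, -101.2]), array([24.1, 25.1]), np.float64(26.5)]
square 132 [ 0.5449 -0.1671] [array([ 544.9, -167.1]), array([20.9, 18.7]), np.float64(89.8)]
flat 102 [ 0.5502 -0.3029] [array([ 550. , -302.6]), array([26.6, 11.3]), np.float64(89.8)]
```

View pics/g.png

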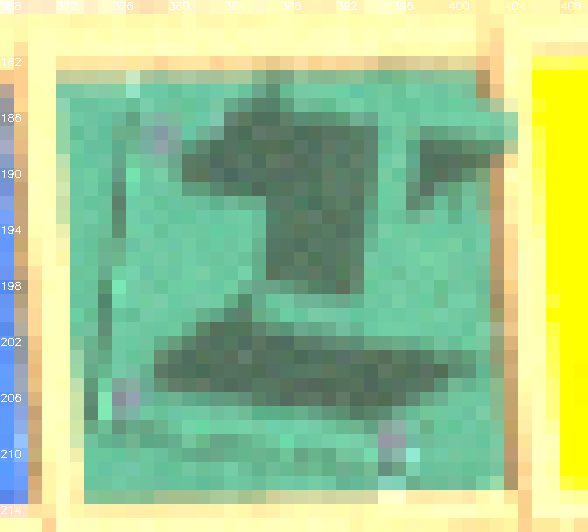

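Measured at the stub tops (z=0.082): red (0.5476,-0.1012), blue (0.5449,-0.1671), yellow (0.550,-0.3028). All are within 3 mm of their bay centres. The green H-beam's top centre is at about pixel (394.5,192.8), yaw about -0.12. Moving now.

```bash
python3 - <<'E'
from fit import *
from bench import r
print(back(r.camera("top"),(394.5,192.8),.082))
E
```

```text
[ 0.54687615 -0.23230624  0.082     ]
```

Request:
apply_moves --commands '[{"linear": [0.6, -1, 0], "rot": [0, 0, -0.2], "grip": -1}, {"linear": [0.6, -1, 0], "rot": [0, 0, -0.2], "grip": -1}, {"linear": [0.6, -1, 0], "rot": [0, 0, -0.2], "grip": -1}, {"linear": [0.6, -1, 0], "rot": [0, 0, -0.2], "grip": -1}, {"linear": [0.6, -1, 0], "rot": [0, 0, -0.2], "grip": -1}, {"linear": [0.6, -1, 0], "rot": [0, 0, -0.2], "grip": -1}, {"linear": [0.6, -1, 0], "rot": [0, 0, -0.2], "grip": -1}, {"linear": [0.6, -1, 0], "rot": [0, 0, -0.2], "grip": -1}, {"linear": [0.6, -1, 0], "rot": [0, 0, -0.2], "grip": -1}, {"linear": [0.6, -1, 0], "rot": [0, 0, -0.2], "grip": -1}]'

```text
time: 3.3
ee_pos: [0.3465, 0.3032, 0.2397]
eef_rot: [0.434, 0.901, 0.0, -0.0]
ft_force: [0.7, 0.2, -0.2]
width: 0.0872
```

Request:
apply_moves --commands '[{"linear": [0.67, -1, 0], "rot": [0, 0, -0.214], "grip": -1}, {"linear": [0.67, -1, 0], "rot": [0, 0, -0.214], "grip": -1}, {"linear": [0.67, -1, 0], "rot": [0, 0, -0.214], "grip": -1}, {"linear": [0.67, -1, 0], "rot": [0, 0, -0.214], "grip": -1}, {"linear": [0.67, -1, 0], "rot": [0, 0, -0.214], "grip": -1}, {"linear": [0.67, -1, 0], "rot": [0, 0, -0.214], "grip": -1}, {"linear": [0.67, -1, 0], "rot": [0, 0, -0.214], "grip": -1}, {"linear": [0.67, -1, 0], "rot": [0, 0, -0.214], "grip": -1}, {"linear": [0.67, -1, 0], "rot": [0, 0, -0.214], "grip": -1}, {"linear": [0.67, -1, 0], "rot": [0, 0, -0.214], "grip": -1}, {"linear": [0.67, -1, 0], "rot": [0, 0, -0.214], "grip": -1}, {"linear": [0.67, -1, 0], "rot": [0, 0, -0.214], "grip": -1}]'

```text
time: 4.5
ee_pos: [0.5478, 0.004, 0.2396]
eef_rot: [0.706, 0.708, 0.0, -0.0]
ft_force: [0.6, -0.1, 0.7]
width: 0.0874
```

Request:
apply_moves --commands '[{"linear": [0, -0.345, 0], "grip": -1}, {"linear": [0, -0.345, 0], "grip": -1}, {"linear": [0, -0.345, 0], "grip": -1}, {"linear": [0, -0.345, 0], "grip": -1}, {"linear": [0, -0.345, -0.15], "grip": -1}, {"linear": [0, -0.345, -0.3], "grip": -1}, {"linear": [0, -0.345, -0.4], "grip": -1}, {"linear": [0, -0.345, -0.4], "grip": -1}, {"linear": [0, -0.345, -0.4], "grip": -1}]' --newtons 30

```text
validation failed for argument at $.co...
```

```bash
python3 - <<'E'
from bench import r
import cv2,numpy as np
a=r.camera("top")["frame"][150:240,290:450,::-1];b=r.camera("side")["frame"][80:230,260:420,::-1]
cv2.imwrite("pics/k1.png",np.vstack([cv2.resize(a,None,fx=3,fy=3),cv2.resize(b,None,fx=3,fy=3)[:330]]))
E
```

```text
(no output)
```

View pics/k1.png

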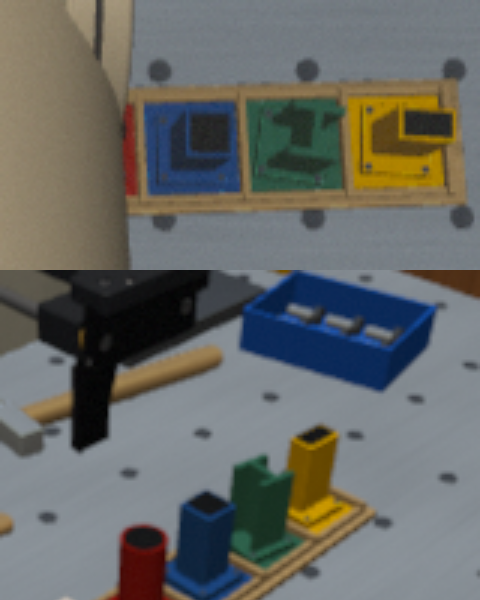

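The call was refused and the arm is still up at y=0.004. The picture also shows the top camera blocked by the arm there. I'll put rot in every row.

Request:
apply_moves --commands '[{"linear": [0, -0.345, 0], "rot": [0, 0, 0], "grip": -1}, {"linear": [0, -0.345, 0], "rot": [0, 0, 0], "grip": -1}, {"linear": [0, -0.345, 0], "rot": [0, 0, 0], "grip": -1}, {"linear": [0, -0.345, 0], "rot": [0, 0, 0], "grip": -1}, {"linear": [0, -0.345, -0.15], "rot": [0, 0, 0], "grip": -1}, {"linear": [0, -0.345, -0.3], "rot": [0, 0, 0], "grip": -1}, {"linear": [0, -0.345, -0.4], "rot": [0, 0, 0], "grip": -1}, {"linear": [0, -0.345, -0.4], "rot": [0, 0, 0], "grip": -1}, {"linear": [0, -0.345, -0.4], "rot": [0, 0, 0], "grip": -1}]' --newtons 30

```text
time: 5.5
ee_pos: [0.5486, -0.1001, 0.1203]
eef_rot: [0.707, 0.707, 0.0, -0.0]
ft_force: [0.1, -0.2, 0.8]
width: 0.0871
```

```bash
python3 - <<'E'
from bench import r
import cv2,numpy as np
b=r.camera("side")["frame"][100:220,250:390,::-1]
cv2.imwrite("pics/k2.png",cv2.resize(b,None,fx=4,fy=4,interpolation=3))
E
```

```text
(no output)
```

View pics/k2.png

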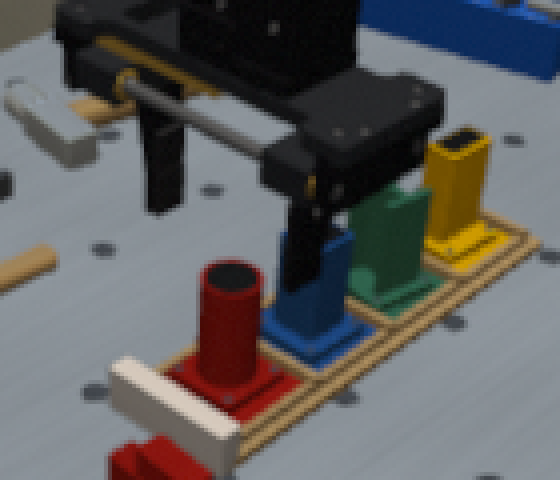

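Jaws straddle the red stub (tips at ~(162,210) and (305,290), stub top (232,275)). Descend, grip, lift.

Request:
apply_moves --commands '[{"linear": [-0.003, -0.004, -0.1], "rot": [0, 0, 0], "grip": -1}, {"linear": [-0.003, -0.004, -0.207], "rot": [0, 0, 0], "grip": -1}, {"linear": [-0.003, -0.004, -0.207], "rot": [0, 0, 0], "grip": -1}, {"linear": [-0.003, -0.004, -0.207], "rot": [0, 0, 0], "grip": -1}, {"linear": [-0.003, -0.004, -0.207], "rot": [0, 0, 0], "grip": 1}, {"linear": [-0.003, -0.004, -0.207], "rot": [0, 0, 0], "grip": 1}, {"linear": [-0.003, -0.004, -0.207], "rot": [0, 0, 0], "grip": 1}, {"linear": [-0.003, -0.004, -0.207], "rot": [0, 0, 0], "grip": 1}, {"linear": [-0.003, -0.004, -0.207], "rot": [0, 0, 0], "grip": 1}, {"linear": [-0.003, -0.004, -0.207], "rot": [0, 0, 0], "grip": 1}, {"linear": [-0.003, -0.004, -0.207], "rot": [0, 0, 0], "grip": 1}, {"linear": [-0.003, -0.004, -0.207], "rot": [0, 0, 0], "grip": 1}]' --newtons 30

```text
time: 6.75
ee_pos: [0.5472, -0.1025, 0.0574]
eef_rot: [0.707, 0.707, -0.0, -0.0]
ft_force: [-0.7, 0.2, 1.1]
width: 0.0331
```

Request:
apply_moves --commands '[{"linear": [0, 0, 0.1], "rot": [0, 0, 0], "grip": 1}, {"linear": [0, 0, 0.25], "rot": [0, 0, 0], "grip": 1}, {"linear": [0, 0, 0.37], "rot": [0, 0, 0], "grip": 1}, {"linear": [0, 0, 0.37], "rot": [0, 0, 0], "grip": 1}, {"linear": [-0.08, 0.2, 0.37], "rot": [0, 0, -0.0134], "grip": 1}, {"linear": [-0.13, 0.33, 0.37], "rot": [0, 0, -0.0134], "grip": 1}, {"linear": [-0.18, 0.46, 0.37], "rot": [0, 0, -0.0134], "grip": 1}, {"linear": [-0.22, 0.6, 0.37], "rot": [0, 0, -0.0134], "grip": 1}, {"linear": [-0.262, 0.732, 0.37], "rot": [0, 0, -0.0134], "grip": 1}, {"linear": [-0.262, 0.732, 0.37], "rot": [0, 0, -0.0134], "grip": 1}, {"linear": [-0.262, 0.732, 0.37], "rot": [0, 0, -0.0134], "grip": 1}, {"linear": [-0.262, 0.732, 0.2], "rot": [0, 0, -0.0134], "grip": 1}, {"linear": [-0.262, 0.732, 0.08], "rot": [0, 0, -0.0134], "grip": 1}, {"linear": [-0.262, 0.732, 0.08], "rot": [0, 0, -0.0134], "grip": 1}, {"linear": [-0.262, 0.732, 0.08], "rot": [0, 0, -0.0134], "grip": 1}]'

```text
time: 8.25
ee_pos: [0.4688, 0.1158, 0.0818]
eef_rot: [0.723, 0.691, -0.001, 0.0]
ft_force: [0.3, 1.2, -3.1]
width: 0.0335
```

```bash
cat > chk.py <<'E'
from fit import *
from bench import r
import sys
def look(name,c0,c1,r0,r1,f,cam="side"):
    b=r.camera(cam)["frame"][r0:r1,c0:c1,::-1]
    cv2.imwrite(f"pics/{name}.png",cv2.resize(b,None,fx=f,fy=f,interpolation=3))
E
python3 - <<'E'
from chk import *
look("p1",100,320,170,380,2.8)
E
```

```text
(no output)
```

View pics/p1.png

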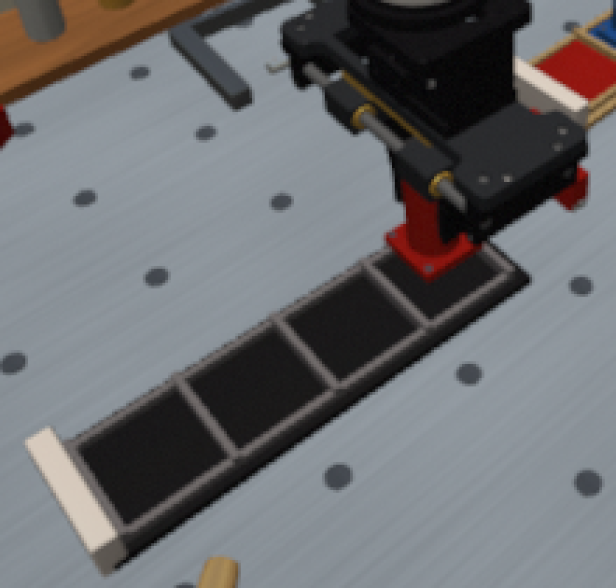

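Red hangs level above the end bay farthest from the white block, centred. Lower it.

Request:
apply_moves --commands '[{"linear": [0, 0.003, -0.05], "rot": [0, 0, 0], "grip": 1}, {"linear": [0, 0.003, -0.08], "rot": [0, 0, 0], "grip": 1}, {"linear": [0, 0.003, -0.09], "rot": [0, 0, 0], "grip": 1}, {"linear": [0, 0.003, -0.095], "rot": [0, 0, 0], "grip": 1}, {"linear": [0, 0.003, -0.095], "rot": [0, 0, 0], "grip": 1}]'

```text
time: 8.8
ee_pos: [0.4691, 0.1181, 0.0535]
eef_rot: [0.722, 0.692, 0.0, 0.0]
ft_force: [-0.9, -0.0, -2.1]
width: 0.0335
```

Request:
apply_moves --commands '[{"linear": [0, 0, -0.003], "rot": [0, 0, 0], "grip": 1}, {"linear": [0, 0, -0.003], "rot": [0, 0, 0], "grip": -1}, {"linear": [0, 0, -0.003], "rot": [0, 0, 0], "grip": -1}, {"linear": [0, 0, -0.003], "rot": [0, 0, 0], "grip": -1}, {"linear": [0, 0, -0.003], "rot": [0, 0, 0], "grip": -1}, {"linear": [0, 0, -0.003], "rot": [0, 0, 0], "grip": -1}, {"linear": [0, 0, -0.003], "rot": [0, 0, 0], "grip": -1}, {"linear": [0, 0, -0.003], "rot": [0, 0, 0], "grip": -1}, {"linear": [0, 0, 0.1], "rot": [0, 0, 0], "grip": -1}, {"linear": [0, 0, 0.27], "rot": [0, 0, 0], "grip": -1}, {"linear": [0, 0, 0.27], "rot": [0, 0, 0], "grip": -1}, {"linear": [0, 0, 0.27], "rot": [0, 0, 0], "grip": -1}]'

```text
time: 10.0
ee_pos: [0.4694, 0.1185, 0.135]
eef_rot: [0.722, 0.692, 0.001, 0.0]
ft_force: [1.2, 0.5, -0.7]
width: 0.0869
```

Request:
apply_moves --commands '[{"linear": [0.252, -0.952, 0], "rot": [0, 0, 0], "grip": -1}, {"linear": [0.252, -0.952, 0], "rot": [0, 0, 0], "grip": -1}, {"linear": [0.252, -0.952, 0], "rot": [0, 0, 0], "grip": -1}, {"linear": [0.252, -0.952, 0], "rot": [0, 0, 0], "grip": -1}, {"linear": [0.252, -0.952, 0], "rot": [0, 0, 0], "grip": -1}, {"linear": [0.252, -0.952, 0], "rot": [0, 0, 0], "grip": -1}, {"linear": [0.252, -0.952, 0], "rot": [0, 0, 0], "grip": -1}, {"linear": [0.252, -0.952, 0], "rot": [0, 0, 0], "grip": -1}, {"linear": [0.252, -0.952, 0], "rot": [0, 0, 0], "grip": -1}, {"linear": [0.252, -0.952, 0], "rot": [0, 0, 0], "grip": -1}]'

```text
time: 11.0
ee_pos: [0.5442, -0.1659, 0.1335]
eef_rot: [0.721, 0.693, 0.0, -0.001]
ft_force: [0.1, 0.6, -0.9]
width: 0.087
```

Request:
apply_moves --commands '[{"linear": [0, -0.004, -0.1], "rot": [0, 0, 0], "grip": -1}, {"linear": [0, -0.004, -0.254], "rot": [0, 0, 0], "grip": -1}, {"linear": [0, -0.004, -0.254], "rot": [0, 0, 0], "grip": -1}, {"linear": [0, -0.004, -0.254], "rot": [0, 0, 0], "grip": -1}, {"linear": [0, -0.004, -0.254], "rot": [0, 0, 0], "grip": 1}, {"linear": [0, -0.004, -0.254], "rot": [0, 0, 0], "grip": 1}, {"linear": [0, -0.004, -0.254], "rot": [0, 0, 0], "grip": 1}, {"linear": [0, -0.004, -0.254], "rot": [0, 0, 0], "grip": 1}, {"linear": [0, -0.004, -0.254], "rot": [0, 0, 0], "grip": 1}, {"linear": [0, -0.004, -0.254], "rot": [0, 0, 0], "grip": 1}, {"linear": [0, -0.004, -0.254], "rot": [0, 0, 0], "grip": 1}, {"linear": [0, -0.004, -0.254], "rot": [0, 0, 0], "grip": 1}]'

```text
time: 12.2
ee_pos: [0.5442, -0.1688, 0.0577]
eef_rot: [0.722, 0.692, 0.0, -0.0]
ft_force: [-0.2, -0.8, 0.5]
width: 0.0313
```

Request:
apply_moves --commands '[{"linear": [0, 0, 0.1], "rot": [0, 0, 0], "grip": 1}, {"linear": [0, 0, 0.25], "rot": [0, 0, 0], "grip": 1}, {"linear": [0, 0, 0.37], "rot": [0, 0, 0], "grip": 1}, {"linear": [0, 0, 0.37], "rot": [0, 0, 0], "grip": 1}, {"linear": [-0.04, 0.15, 0.37], "rot": [0, 0, 0], "grip": 1}, {"linear": [-0.08, 0.3, 0.37], "rot": [0, 0, 0], "grip": 1}, {"linear": [-0.12, 0.45, 0.37], "rot": [0, 0, 0], "grip": 1}, {"linear": [-0.16, 0.6, 0.37], "rot": [0, 0, 0], "grip": 1}, {"linear": [-0.2, 0.75, 0.37], "rot": [0, 0, 0], "grip": 1}, {"linear": [-0.24, 0.9, 0.37], "rot": [0, 0, 0], "grip": 1}, {"linear": [-0.24, 0.9, 0.37], "rot": [0, 0, 0], "grip": 1}, {"linear": [-0.24, 0.9, 0.37], "rot": [0, 0, 0], "grip": 1}]'

```text
time: 13.4
ee_pos: [0.4715, 0.102, 0.168]
eef_rot: [0.721, 0.693, -0.001, -0.0]
ft_force: [-0.1, -0.4, -2.2]
width: 0.0297
```

Request:
apply_moves --commands '[{"linear": [0, 0.14, 0], "rot": [0, 0, 0], "grip": 1}, {"linear": [0, 0.277, 0], "rot": [0, 0, 0], "grip": 1}, {"linear": [0, 0.277, 0], "rot": [0, 0, 0], "grip": 1}, {"linear": [0, 0.277, 0], "rot": [0, 0, 0], "grip": 1}, {"linear": [0, 0.277, -0.14], "rot": [0, 0, 0], "grip": 1}, {"linear": [0, 0.277, -0.26], "rot": [0, 0, 0], "grip": 1}, {"linear": [0, 0.277, -0.31], "rot": [0, 0, 0], "grip": 1}, {"linear": [0, 0.277, -0.345], "rot": [0, 0, 0], "grip": 1}, {"linear": [0, 0.277, -0.365], "rot": [0, 0, 0], "grip": 1}, {"linear": [0, 0.277, -0.38], "rot": [0, 0, 0], "grip": 1}, {"linear": [0, 0.277, -0.38], "rot": [0, 0, 0], "grip": 1}]'

```text
time: 14.5
ee_pos: [0.4726, 0.1841, 0.055]
eef_rot: [0.722, 0.692, 0.0, 0.0]
ft_force: [-0.6, 1.2, -1.9]
width: 0.0299
```

Request:
apply_moves --commands '[{"linear": [0, 0, -0.004], "rot": [0, 0, 0], "grip": 1}, {"linear": [0, 0, -0.004], "rot": [0, 0, 0], "grip": 1}, {"linear": [0, 0, -0.004], "rot": [0, 0, 0], "grip": -1}, {"linear": [0, 0, -0.004], "rot": [0, 0, 0], "grip": -1}, {"linear": [0, 0, -0.004], "rot": [0, 0, 0], "grip": -1}, {"linear": [0, 0, -0.004], "rot": [0, 0, 0], "grip": -1}, {"linear": [0, 0, -0.004], "rot": [0, 0, 0], "grip": -1}, {"linear": [0, 0, -0.004], "rot": [0, 0, 0], "grip": -1}, {"linear": [0, 0, -0.004], "rot": [0, 0, 0], "grip": -1}, {"linear": [0, 0, 0.1], "rot": [0, 0, 0], "grip": -1}, {"linear": [0, 0, 0.27], "rot": [0, 0, 0], "grip": -1}, {"linear": [0, 0, 0.27], "rot": [0, 0, 0], "grip": -1}, {"linear": [0, 0, 0.27], "rot": [0, 0, 0], "grip": -1}]'

```text
time: 15.8
ee_pos: [0.4729, 0.1848, 0.1369]
eef_rot: [0.722, 0.692, 0.001, 0.0]
ft_force: [-0.4, -0.8, -0.2]
width: 0.0869
```

Request:
apply_moves --commands '[{"linear": [0.18, -1, 0], "rot": [0, 0, -0.025], "grip": -1}, {"linear": [0.18, -1, 0], "rot": [0, 0, -0.025], "grip": -1}, {"linear": [0.18, -1, 0], "rot": [0, 0, -0.025], "grip": -1}, {"linear": [0.18, -1, 0], "rot": [0, 0, -0.025], "grip": -1}, {"linear": [0.18, -1, 0], "rot": [0, 0, -0.025], "grip": -1}, {"linear": [0.18, -1, 0], "rot": [0, 0, -0.025], "grip": -1}, {"linear": [0.18, -1, 0], "rot": [0, 0, -0.025], "grip": -1}, {"linear": [0.18, -1, 0], "rot": [0, 0, -0.025], "grip": -1}]'

```text
time: 16.6
ee_pos: [0.5253, -0.1174, 0.1345]
eef_rot: [0.75, 0.662, -0.001, -0.0]
ft_force: [-0.5, 0.4, -0.0]
width: 0.0868
```

Request:
apply_moves --commands '[{"linear": [0.067, -0.39, 0], "rot": [0, 0, 0], "grip": -1}, {"linear": [0.067, -0.39, 0], "rot": [0, 0, 0], "grip": -1}, {"linear": [0.067, -0.39, 0], "rot": [0, 0, 0], "grip": -1}, {"linear": [0.067, -0.39, 0], "rot": [0, 0, 0], "grip": -1}, {"linear": [0.067, -0.39, 0], "rot": [0, 0, 0], "grip": -1}]'

```text
time: 17.1
ee_pos: [0.5463, -0.2306, 0.1348]
eef_rot: [0.748, 0.664, -0.0, -0.001]
ft_force: [1.1, 0.6, -0.1]
width: 0.0873
```

```bash
python3 - <<'E'
from bench import r
import cv2,numpy as np
a=r.camera("top")["frame"][150:270,50:470,::-1];b=r.camera("side")["frame"][90:360,150:400,::-1]
cv2.imwrite("pics/q1.png",np.vstack([cv2.resize(a,(770,220),interpolation=3)[:,:500],cv2.resize(b,(500,540),interpolation=3)[:370]]))
E
```

```text
(no output)
```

View pics/q1.png

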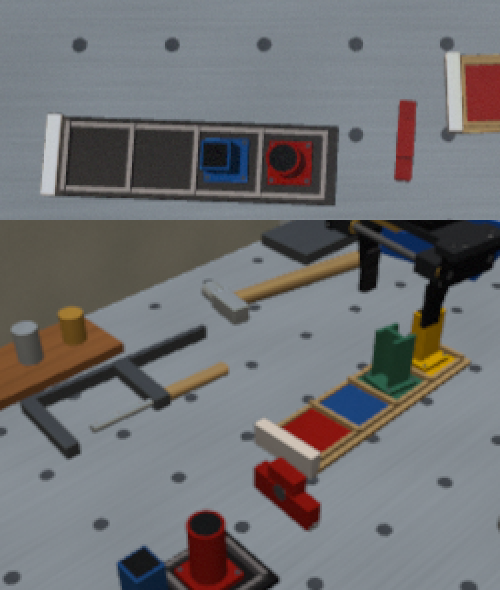

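Red and blue stand centred in the right bays (top view (289,160) and (222,158)). The jaws are around green; descend.

Request:
apply_moves --commands '[{"linear": [0, -0.005, -0.1], "rot": [0, 0, 0], "grip": -1}, {"linear": [0, -0.005, -0.257], "rot": [0, 0, 0], "grip": -1}, {"linear": [0, -0.005, -0.257], "rot": [0, 0, 0], "grip": -1}, {"linear": [0, -0.005, -0.257], "rot": [0, 0, 0], "grip": -1}, {"linear": [0, -0.005, -0.257], "rot": [0, 0, 0], "grip": 1}, {"linear": [0, -0.005, -0.257], "rot": [0, 0, 0], "grip": 1}, {"linear": [0, -0.005, -0.257], "rot": [0, 0, 0], "grip": 1}, {"linear": [0, -0.005, -0.257], "rot": [0, 0, 0], "grip": 1}, {"linear": [0, -0.005, -0.257], "rot": [0, 0, 0], "grip": 1}, {"linear": [0, -0.005, -0.257], "rot": [0, 0, 0], "grip": 1}, {"linear": [0, -0.005, -0.257], "rot": [0, 0, 0], "grip": 1}, {"linear": [0, -0.005, -0.257], "rot": [0, 0, 0], "grip": 1}]'

```text
time: 18.4
ee_pos: [0.5462, -0.2342, 0.0586]
eef_rot: [0.749, 0.663, -0.0, -0.0]
ft_force: [-1.4, 0.7, 0.6]
width: 0.0345
```

Request:
apply_moves --commands '[{"linear": [0, 0, 0.1], "rot": [0, 0, 0], "grip": 1}, {"linear": [0, 0, 0.25], "rot": [0, 0, 0], "grip": 1}, {"linear": [0, 0, 0.37], "rot": [0, 0, 0], "grip": 1}, {"linear": [0, 0, 0.37], "rot": [0, 0, 0], "grip": 1}, {"linear": [-0.03, 0.15, 0.37], "rot": [0, 0, 0.025], "grip": 1}, {"linear": [-0.06, 0.3, 0.37], "rot": [0, 0, 0.025], "grip": 1}, {"linear": [-0.09, 0.45, 0.37], "rot": [0, 0, 0.025], "grip": 1}, {"linear": [-0.12, 0.6, 0.37], "rot": [0, 0, 0.025], "grip": 1}, {"linear": [-0.14, 0.75, 0.37], "rot": [0, 0, 0.025], "grip": 1}, {"linear": [-0.16, 0.95, 0.37], "rot": [0, 0, 0.025], "grip": 1}, {"linear": [-0.16, 0.95, 0.37], "rot": [0, 0, 0.025], "grip": 1}]'

```text
time: 19.5
ee_pos: [0.4966, 0.0573, 0.1683]
eef_rot: [0.719, 0.695, -0.0, -0.001]
ft_force: [0.5, -1.5, -4.0]
width: 0.0337
```

Request:
apply_moves --commands '[{"linear": [-0.02, 0.15, 0], "rot": [0, 0, 0], "grip": 1}, {"linear": [-0.04, 0.3, 0], "rot": [0, 0, 0], "grip": 1}, {"linear": [-0.06, 0.45, 0], "rot": [0, 0, 0], "grip": 1}, {"linear": [-0.08, 0.6, 0], "rot": [0, 0, 0], "grip": 1}, {"linear": [-0.08, 0.672, 0], "rot": [0, 0, 0], "grip": 1}, {"linear": [-0.08, 0.672, 0], "rot": [0, 0, 0], "grip": 1}, {"linear": [-0.08, 0.672, 0], "rot": [0, 0, 0], "grip": 1}, {"linear": [-0.08, 0.672, 0], "rot": [0, 0, 0], "grip": 1}]'

```text
time: 20.3
ee_pos: [0.4746, 0.2507, 0.1691]
eef_rot: [0.723, 0.691, -0.001, 0.0]
ft_force: [0.4, 0.2, -4.9]
width: 0.0337
```

Request:
apply_moves --commands '[{"linear": [0, 0.005, -0.14], "rot": [0, 0, 0], "grip": 1}, {"linear": [0, 0.005, -0.26], "rot": [0, 0, 0], "grip": 1}, {"linear": [0, 0.005, -0.31], "rot": [0, 0, 0], "grip": 1}, {"linear": [0, 0.005, -0.345], "rot": [0, 0, 0], "grip": 1}, {"linear": [0, 0.005, -0.365], "rot": [0, 0, 0], "grip": 1}, {"linear": [0, 0.005, -0.384], "rot": [0, 0, 0], "grip": 1}, {"linear": [0, 0.005, -0.384], "rot": [0, 0, 0], "grip": 1}, {"linear": [0, 0.005, -0.384], "rot": [0, 0, 0], "grip": 1}]'

```text
time: 21.1
ee_pos: [0.4748, 0.2541, 0.0551]
eef_rot: [0.722, 0.692, 0.001, 0.0]
ft_force: [0.2, -0.0, -3.4]
width: 0.0339
```

Same small residual as with blue. Lower another ~1 mm and release.

Request:
apply_moves --commands '[{"linear": [0, 0, -0.004], "rot": [0, 0, 0], "grip": 1}, {"linear": [0, 0, -0.004], "rot": [0, 0, 0], "grip": 1}, {"linear": [0, 0, -0.004], "rot": [0, 0, 0], "grip": -1}, {"linear": [0, 0, -0.004], "rot": [0, 0, 0], "grip": -1}, {"linear": [0, 0, -0.004], "rot": [0, 0, 0], "grip": -1}, {"linear": [0, 0, -0.004], "rot": [0, 0, 0], "grip": -1}, {"linear": [0, 0, -0.004], "rot": [0, 0, 0], "grip": -1}, {"linear": [0, 0, -0.004], "rot": [0, 0, 0], "grip": -1}, {"linear": [0, 0, -0.004], "rot": [0, 0, 0], "grip": -1}, {"linear": [0, 0, 0.1], "rot": [0, 0, 0], "grip": -1}, {"linear": [0, 0, 0.27], "rot": [0, 0, 0], "grip": -1}, {"linear": [0, 0, 0.27], "rot": [0, 0, 0], "grip": -1}, {"linear": [0, 0, 0.27], "rot": [0, 0, 0], "grip": -1}]'

```text
time: 22.4
ee_pos: [0.475, 0.2544, 0.1365]
eef_rot: [0.722, 0.692, 0.001, -0.0]
ft_force: [-0.2, -0.1, 0.6]
width: 0.0869
```

Request:
apply_moves --commands '[{"linear": [0.13, -0.95, 0], "rot": [0, 0, 0], "grip": -1}, {"linear": [0.13, -0.95, 0], "rot": [0, 0, 0], "grip": -1}, {"linear": [0.13, -0.95, 0], "rot": [0, 0, 0], "grip": -1}, {"linear": [0.13, -0.95, 0], "rot": [0, 0, 0], "grip": -1}, {"linear": [0.13, -0.95, 0], "rot": [0, 0, 0], "grip": -1}, {"linear": [0.13, -0.95, 0], "rot": [0, 0, 0], "grip": -1}, {"linear": [0.13, -0.95, 0], "rot": [0, 0, 0], "grip": -1}]'

```text
time: 23.1
ee_pos: [0.5126, -0.0371, 0.1345]
eef_rot: [0.725, 0.689, -0.001, 0.0]
ft_force: [-0.2, 0.3, -1.0]
width: 0.0872
```

Request:
apply_moves --commands '[{"linear": [0.12, -0.907, 0], "rot": [0, 0, 0], "grip": -1}, {"linear": [0.12, -0.907, 0], "rot": [0, 0, 0], "grip": -1}, {"linear": [0.12, -0.907, 0], "rot": [0, 0, 0], "grip": -1}, {"linear": [0.12, -0.907, 0], "rot": [0, 0, 0], "grip": -1}, {"linear": [0.12, -0.907, 0], "rot": [0, 0, 0], "grip": -1}, {"linear": [0.12, -0.907, 0], "rot": [0, 0, 0], "grip": -1}, {"linear": [0.12, -0.907, 0], "rot": [0, 0, 0], "grip": -1}, {"linear": [0.12, -0.907, 0], "rot": [0, 0, 0], "grip": -1}, {"linear": [0.12, -0.907, 0], "rot": [0, 0, 0], "grip": -1}]'

```text
time: 24.0
ee_pos: [0.5496, -0.3011, 0.1346]
eef_rot: [0.721, 0.693, 0.0, -0.001]
ft_force: [0.0, 0.1, -0.2]
width: 0.0869
```

Request:
apply_moves --commands '[{"linear": [0, -0.004, -0.1], "rot": [0, 0, 0], "grip": -1}, {"linear": [0, -0.004, -0.257], "rot": [0, 0, 0], "grip": -1}, {"linear": [0, -0.004, -0.257], "rot": [0, 0, 0], "grip": -1}, {"linear": [0, -0.004, -0.257], "rot": [0, 0, 0], "grip": -1}, {"linear": [0, -0.004, -0.257], "rot": [0, 0, 0], "grip": 1}, {"linear": [0, -0.004, -0.257], "rot": [0, 0, 0], "grip": 1}, {"linear": [0, -0.004, -0.257], "rot": [0, 0, 0], "grip": 1}, {"linear": [0, -0.004, -0.257], "rot": [0, 0, 0], "grip": 1}, {"linear": [0, -0.004, -0.257], "rot": [0, 0, 0], "grip": 1}, {"linear": [0, -0.004, -0.257], "rot": [0, 0, 0], "grip": 1}, {"linear": [0, -0.004, -0.257], "rot": [0, 0, 0], "grip": 1}, {"linear": [0, -0.004, -0.257], "rot": [0, 0, 0], "grip": 1}, {"linear": [0, -0.004, -0.257], "rot": [0, 0, 0], "grip": 1}]'

```text
time: 25.3
ee_pos: [0.5493, -0.3044, 0.0583]
eef_rot: [0.722, 0.692, 0.0, -0.0]
ft_force: [-0.3, 0.2, -0.1]
width: 0.0234
```

Request:
apply_moves --commands '[{"linear": [0, 0, 0.1], "rot": [0, 0, 0], "grip": 1}, {"linear": [0, 0, 0.25], "rot": [0, 0, 0], "grip": 1}, {"linear": [0, 0, 0.37], "rot": [0, 0, 0], "grip": 1}, {"linear": [0, 0, 0.37], "rot": [0, 0, 0], "grip": 1}, {"linear": [-0.02, 0.15, 0.37], "rot": [0, 0, 0], "grip": 1}, {"linear": [-0.04, 0.3, 0.37], "rot": [0, 0, 0], "grip": 1}, {"linear": [-0.06, 0.45, 0.37], "rot": [0, 0, 0], "grip": 1}, {"linear": [-0.08, 0.6, 0.37], "rot": [0, 0, 0], "grip": 1}, {"linear": [-0.1, 0.75, 0.37], "rot": [0, 0, 0], "grip": 1}, {"linear": [-0.12, 0.9, 0.37], "rot": [0, 0, 0], "grip": 1}, {"linear": [-0.12, 0.9, 0.37], "rot": [0, 0, 0], "grip": 1}]'

```text
time: 26.4
ee_pos: [0.512, -0.0269, 0.1678]
eef_rot: [0.719, 0.695, -0.0, -0.002]
ft_force: [-0.4, 0.3, -3.7]
width: 0.0223
```

Request:
apply_moves --commands '[{"linear": [-0.02, 0.15, 0], "rot": [0, 0, 0], "grip": 1}, {"linear": [-0.04, 0.3, 0], "rot": [0, 0, 0], "grip": 1}, {"linear": [-0.06, 0.45, 0], "rot": [0, 0, 0], "grip": 1}, {"linear": [-0.08, 0.6, 0], "rot": [0, 0, 0], "grip": 1}, {"linear": [-0.1, 0.75, 0], "rot": [0, 0, 0], "grip": 1}, {"linear": [-0.12, 0.9, 0], "rot": [0, 0, 0], "grip": 1}, {"linear": [-0.12, 1, 0], "rot": [0, 0, 0], "grip": 1}, {"linear": [-0.12, 1, 0], "rot": [0, 0, 0], "grip": 1}, {"linear": [-0.12, 1, 0], "rot": [0, 0, 0], "grip": 1}, {"linear": [-0.12, 1, 0], "rot": [0, 0, 0], "grip": 1}, {"linear": [-0.12, 1, 0], "rot": [0, 0, 0], "grip": 1}]'

```text
time: 27.5
ee_pos: [0.4776, 0.2642, 0.1691]
eef_rot: [0.723, 0.691, -0.0, 0.0]
ft_force: [-0.3, -0.2, -3.6]
width: 0.022
```

Request:
apply_moves --commands '[{"linear": [0, 0.12, 0], "rot": [0, 0, 0], "grip": 1}, {"linear": [0, 0.187, 0], "rot": [0, 0, 0], "grip": 1}, {"linear": [0, 0.187, 0], "rot": [0, 0, 0], "grip": 1}, {"linear": [0, 0.187, 0], "rot": [0, 0, 0], "grip": 1}, {"linear": [0, 0.187, -0.14], "rot": [0, 0, 0], "grip": 1}, {"linear": [0, 0.187, -0.26], "rot": [0, 0, 0], "grip": 1}, {"linear": [0, 0.187, -0.31], "rot": [0, 0, 0], "grip": 1}, {"linear": [0, 0.187, -0.345], "rot": [0, 0, 0], "grip": 1}, {"linear": [0, 0.187, -0.365], "rot": [0, 0, 0], "grip": 1}, {"linear": [0, 0.187, -0.384], "rot": [0, 0, 0], "grip": 1}, {"linear": [0, 0.187, -0.388], "rot": [0, 0, 0], "grip": 1}, {"linear": [0, 0.187, -0.388], "rot": [0, 0, 0], "grip": 1}]'

```text
time: 28.7
ee_pos: [0.4784, 0.3222, 0.0544]
eef_rot: [0.722, 0.692, 0.001, 0.0]
ft_force: [-0.3, -2.7, 1.8]
width: 0.0222
```

Request:
apply_moves --commands '[{"linear": [0, 0, 0], "rot": [0, 0, 0], "grip": -1}, {"linear": [0, 0, 0], "rot": [0, 0, 0], "grip": -1}, {"linear": [0, 0, 0], "rot": [0, 0, 0], "grip": -1}, {"linear": [0, 0, 0], "rot": [0, 0, 0], "grip": -1}, {"linear": [0, 0, 0], "rot": [0, 0, 0], "grip": -1}, {"linear": [0, 0, 0], "rot": [0, 0, 0], "grip": -1}, {"linear": [0, 0, 0], "rot": [0, 0, 0], "grip": -1}, {"linear": [0, 0, 0.1], "rot": [0, 0, 0], "grip": -1}, {"linear": [0, 0, 0.4], "rot": [0, 0, 0], "grip": -1}, {"linear": [0, 0, 0.4], "rot": [0, 0, 0], "grip": -1}, {"linear": [0, 0, 0.4], "rot": [0, 0, 0], "grip": -1}, {"linear": [0.1, -1, 0.5], "rot": [0, 0, 0], "grip": -1}, {"linear": [0.1, -1, 0.5], "rot": [0, 0, 0], "grip": -1}, {"linear": [0.1, -1, 0.5], "rot": [0, 0, 0], "grip": -1}, {"linear": [0.1, -1, 0.5], "rot": [0, 0, 0], "grip": -1}, {"linear": [0.1, -1, 0.5], "rot": [0, 0, 0], "grip": -1}, {"linear": [0.1, -1, 0.5], "rot": [0, 0, 0], "grip": -1}, {"linear": [0.1, -1, 0.5], "rot": [0, 0, 0], "grip": -1}, {"linear": [0.1, -1, 0.5], "rot": [0, 0, 0], "grip": -1}]'

```text
time: 30.6
ee_pos: [0.5074, 0.0206, 0.2029]
eef_rot: [0.723, 0.691, 0.0, -0.0]
ft_force: [0.6, 0.7, -0.7]
width: 0.0874
```

Request:
apply_moves --commands '[{"linear": [0.1, -0.9, 0], "rot": [0, 0, 0], "grip": -1}, {"linear": [0.1, -0.9, 0], "rot": [0, 0, 0], "grip": -1}, {"linear": [0.1, -0.9, 0], "rot": [0, 0, 0], "grip": -1}, {"linear": [0.1, -0.9, 0], "rot": [0, 0, 0], "grip": -1}, {"linear": [0.1, -0.9, 0], "rot": [0, 0, 0], "grip": -1}, {"linear": [0.1, -0.9, 0], "rot": [0, 0, 0], "grip": -1}, {"linear": [0.1, -0.9, 0], "rot": [0, 0, 0], "grip": -1}, {"linear": [0.1, -0.9, 0], "rot": [0, 0, 0], "grip": -1}]'

```text
time: 31.4
ee_pos: [0.5379, -0.2465, 0.2021]
eef_rot: [0.722, 0.692, -0.0, -0.001]
ft_force: [0.9, 0.2, -0.7]
width: 0.0871
```

```bash
python3 - <<'E'
from bench import r
from fit import *
T=r.camera("top");S=r.camera("side")
a=T["frame"][195:275,60:250,::-1];b=S["frame"][180:390,100:310,::-1]
cv2.imwrite("pics/f1.png",cv2.resize(a,None,fx=4,fy=4,interpolation=3))
cv2.imwrite("pics/f2.png",cv2.resize(b,None,fx=2.8,fy=2.8,interpolation=3))
for n in("round","square","beam","flat"):
    for c in(T,S):
        for d in r.spot_point(n+"_foot",c)[:1]:
            p=back(c,d["location"],.008);q=p[:2]-[.4729,.219];A=-.042
            print(n,c["shot"],round(d["p"],2),"rack xy mm",np.round([1000*(np.cos(A)*q[0]+np.sin(A)*q[1]),1000*(-np.sin(A)*q[0]+np.cos(A)*q[1])],1))
E
```

```text
round 13 0.73 rack xy mm [  5.4 -98.8]
round 14 0.69 rack xy mm [ -3.2 -97.5]
square 13 0.67 rack xy mm [  7.8 -32.7]
square 14 0.69 rack xy mm [  5.5 -33.2]
beam 13 0.73 rack xy mm [ 1.  40.3]
flat 13 0.74 rack xy mm [ 0.1 99.5]
flat 14 0.86 rack xy mm [  1.2 106.7]
```

View pics/f1.png

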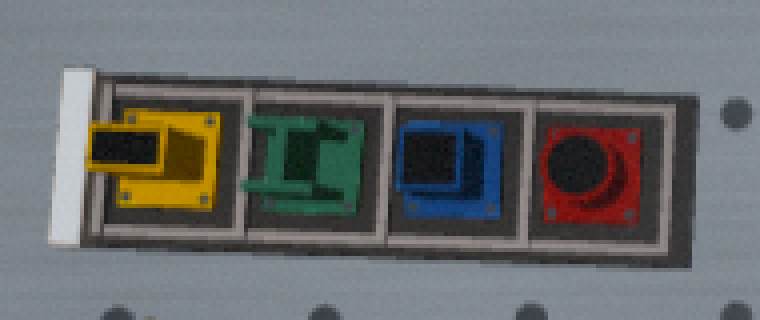

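View pics/f2.png

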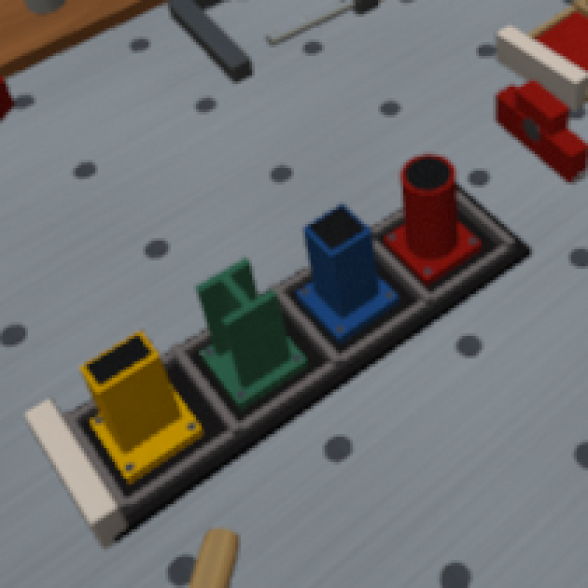

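Both views show all four feet upright and flat, and each plate sits inside its own bay (top-crop plate centres: yellow (169,159), green (313,165), blue (452,170), red (592,175)). Handing in.

```bash
python3 -c "
from bench import r
print(r.close_job())"
```

```text
the job is handed in; nothing more can be done
None
```

All four feet were moved to the black rack in reverse order, and the job was handed in at about 31 s. Counting from the black rack's white block, they now stand yellow, green, blue, red.

**Final pictures:** Both cameras show each foot upright, flat on the floor of its own bay and roughly centred. The gripper is open and well clear.

**Network position check:** The reported foot origins were within about 8 mm of the bay centres, inside the 12 mm limit. The two cameras disagreed by up to about 9 mm (red's x and yellow's y). The side camera did not report the green foot, so that one was confirmed from the top network reading (about 6 mm off) and by eye in both views.

**Along the way:** One move call was refused because its rows left out `rot`, and nothing moved. The automatic edge fit was wrong for most of the feet, so I measured the tops of the stubs in the top image instead. Placing yellow showed a small sideways force of about 2.7 N as it touched down, and it stands correctly in the final pictures.

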